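# Gauge the depth of a heater well and park the locked gauge

## Task

The depth gauge is standing across the wide well of the dry-block heater with its probe drawn up. Slide the probe down until its tip rests on the disc inside the well, press the gauge's clamp lever down flat to lock the probe at that depth, then lift the gauge off without losing the setting and set it down level in its two-post rest with the probe hanging between the posts. Leave everything else where it is.

Things in the scene. Friction and masses are not known exactly. Their poses are not given: they have to be found in the camera images.
- heater: dry-block heater, fixed to the bench: white plastic housing 150 x 170 mm with a control nose on its front (-x) side and a bare aluminium block 110 x 146 mm in the middle whose flat top is 100 mm above the bench. Origin at bench level under the middle of the block, z up, x to its back. The block has one wide round well of 44 mm diameter, and a row of five small wells along its front edge that are not used.
- well_mouth (a point): centre of the wide well's mouth, level with the block's top (16 mm behind the block's middle)
- disc_top (a point): centre of the flat top of the steel lift disc (41 mm diameter) that stands fixed in the wide well, 48 to 66 mm below the block's top; its height differs each time
- gauge: depth gauge, loose, 0.375 kg in all (0.3 to 0.45): flat steel beam 124 mm long (its x), 22 mm wide (y), 12 mm high; at the middle a dark slotted guide 24 mm wide (y) and 42 mm high above the beam's underside, reaching from x = -14 to +36 mm. Origin at the centre of the beam's underside, z up. It starts with its beam lying flat on the heater's block across the wide well, the probe over the well.
- probe (a joint): slide of the gauge's probe, m: 0 with the tip 4 mm below the beam's underside, growing as the probe goes down, at most 0.075. With the lever up it moves by a push of about 1.5 N and stays where it is left, but cannot carry the gauge's weight; locked, it carries the gauge, but a push or pull of over about 8 N still makes it creep.
- probe_tip (a point): end of the probe, a graduated round steel rod of 8 mm diameter that runs vertically through the guide at x = y = 0 of the gauge
- probe_grip (a point): middle of the black grip on the probe's upper end, 26 mm (gauge x) by 14 mm (gauge y) by 24 mm high, its flat 26 mm faces look to gauge +y and -y; it lies 137 mm above the tip and always straight above it. With the probe at the deepest disc the grip's underside is 17 mm above the guide's top. Once locked, the whole gauge can be lifted by it (or by the guide).
- lever (a joint): clamp lever of the gauge, rad: 0 is up and free (arm 38 degrees above the beam, pointing outward to gauge +x), 0.8 is pressed down flat against its stop (arm about level), probe locked. It turns on a pin along gauge y at x = 24 mm, 34 mm above the beam's underside; its arm is 55 mm long. Its cam bites from about 0.2 on, goes over centre at 0.7 and then stays down by itself; pressed from above on the pad it needs up to about 10 N on the way.
- lever_pad (a point): middle of the upper side of the black pad (20 x 14 mm) at the end of the lever's arm, 45 mm out from the pin; up it lies about 55 mm from the probe along gauge +x and 68 mm above the beam's underside, pressed flat about 70 mm and 35 mm
- gauge_rest: the gauge's rest, fixed to the bench: grey plate 170 x 80 mm with two posts that stand 86 mm apart along its x (clear gap) and carry seats 100 mm above the bench, as high as the heater's block. The probe hangs between the posts. Origin at bench level under the middle, z up. The beam lies along the rest's x, either way round, one end on each seat; lips 8 mm high leave it 9 mm of play at each end and 10 mm at each side.
- rest_seat (a point): middle between the two seats at the height of their upper faces: the gauge's origin belongs here
- dropper_1: dropper bottle, 29 mm diameter, 85 mm high, loose, not to be disturbed; origin at the centre of its underside
- marker_0: marker pen, 131 mm long, loose, not to be disturbed; origin at the centre of its underside
Not all that is in view belongs to the job. What is shaped like the gauge but turquoise is not meant.

How it is judged:
By the outcome, as a careful person would: the job done as asked, in the order asked, and still so for the second after the job is handed in, with the robot touching nothing.
It also fails if it takes over 64 s, if anything falls off the work surface, if the arm or the gripper's body presses on something with over 40 N, if the wrist force passes 120 N, or if a joint passes its speed limit or range.

## Robot

A 6-joint arm with a two-finger parallel gripper is mounted at the origin on a cart in front of the work surface, level with it; the furniture and walls round the work are solid. World frame = base frame: x ahead of the robot, y to its left, z up, the work surface at z = 0. Lengths are in m, angles in rad, forces in N, time in s.
With the tool pointing down it reaches from about 0.15 to 0.775 m from the base axis. Payload 6.1 kg.
Tool frame: the origin (TCP) lies between the finger pads; the fingertips stand 8 mm ahead of it and the grasp point (between the pads) lies 11 mm behind it; z points along the fingers, y is the line along which they close (so a half turn about z gives the same grasp; the last joint's range is limited). The gripper opens to 85 mm and grips with 20 to 120 N. Pads are 22 mm wide; open, the fingers measure 114 mm over their backs; the gripper's body (76 mm by 85 mm) begins 54 mm behind the grasp point. The pads swing forward as they close: fully open they stand 13 mm farther back than shut.
Start: joints at [0, 0.126, -0.04, 1.405, 0, 1.571], TCP at [0.525, -0, 0.239] pointing down, gripper open.
Joint ranges: [-2.72, 2.72], [-0.95, 1.95], [-1.27, 1.35], [-1.78, 2.02], [-1.46, 1.47], [-3.14, 3.14]. Speed limits (rad/s): [2.39, 2.39, 3.01, 3.14, 3.14, 3.14].

## Interface

Orientations are given as a unit quaternion [w, x, y, z].
In Python, from plant import * gives the robot as it stands.
- The arm moves only by the tool play_rows, never from a script. Its argument "deltas" is a list of rows, each an object of numbers: "tx", "ty", "tz": the shift along the tool's x, y, z in mm; "rx", "ry", "rz": the turn, a rotation vector about the tool's x, y, z in degrees; "claw": the finger opening in mm, from 0 to 85.4. In form: [{"tx": .., "ty": .., "tz": .., "rx": .., "ry": .., "rz": .., "claw": ..}, ...]. A call has 1 to 5 rows; each row shifts and turns the commanded pose from where the row before left it, along the tool's axes as they then stand; what a row does not reach is not made up. A row lasts 1/8 s, in which the tool goes at most 62.5 mm and 10.7 degrees, less where a joint would pass 70% of its speed; a pose out of reach is approached as far as the arm can. A call with a gripper value outside its range is refused whole. The fingers move at their own pace and stop on an object; "squeeze" is the grip in N (left out, the last holds). Time passes only in rows, so rows that do not move let the fingers close. It gives the time, the measured TCP pose, the force, the opening and the grip force at its end, in the units of the state.
- observe(): the state, without advancing time (a new reading comes with each control period).
- grab_frame(name): name is "scene" or "side" or "wrist"; returns (picture, depth): 480x640x3 uint8, red, green, blue; 480x640 float32, m along the optical axis (not along the pixel's ray), 0 where there is no reading.
- get_calibration(name): a dict with "vfov" (degrees; the focal length in pixels is half the picture's height over the tangent of half this angle, whatever the lens; pixels are square), "cx", "cy" (the principal point, pixels), "k1" (the pictures are not rectified: a ray, as slopes to the right and down, at radius r is drawn at 1 + k1 r^2 times it, then the intrinsics apply), "world_to_cam" (4x4, takes a point from world to camera coordinates). Camera axes: x right, y up, looking along -z (the intrinsics and any distortion apply to the point x, -y, -z); pixel columns grow to the right and rows downward; lengths in m; the calibration is good to about 2 mm. A picture is of the moment at which its call begins: read the wrist's pose just before it. get_calibration takes no time and is no camera call; for the wrist camera it gives the pose at the moment of the call.
- hand_in(): hands the job in; it is judged then, once.
The state is a dict: "clock": time; "q": joint angles; "qd": joint speeds; "joint_efforts": joint torques, N m; "eef_pos": TCP position; "orientation": TCP orientation; "contact_force": force on the tool from outside, world axes, zero at the start; "ft_torque": the same for the moment, N m; "gripper_width": finger opening in m; "gripper_force": force on a finger pad.
Only numpy, scipy, OpenCV 4.12 (cv2) and the standard library are available. Lean on these libraries where they do the work, as an engineer would, in place of code of your own. Each camera call takes 0.05 s, during which the arm holds its last target. There are 200 camera calls.

## Working session

There is one attempt and no reset: what is moved stays moved. The work goes in short steps, Python scripts to look and compute and a tool call to move; the robot and the scene stay as the last step left them, time stands still between calls to the robot, and variables do not carry over. Pictures are saved under pics/ and viewed, at most 10 in all, crops included, and the job is handed in when it is done.

Besides the shell and the picture viewer there is one more tool, called after "Request:" by a JSON object that holds its "fn" and its "kwargs". play_rows: Moves the arm, as the interface text tells. Its arguments: {"type":"object","properties":{"deltas":{"type":"array","items":{"type":"object","properties":{"tx":{"type":"number"},"ty":{"type":"number"},"tz":{"type":"number"},"rx":{"type":"number"},"ry":{"type":"number"},"rz":{"type":"number"},"claw":{"type":"number"}}}},"squeeze":{"type":"number"}},"required":["deltas"]}

```bash
mkdir -p pics; cat > h.py <<'E'
from plant import *
import numpy as np, cv2
def cal(n):
    c=get_calibration(n); c['f']=240/np.tan(np.radians(c['vfov'])/2); return c
def pts(c,u,v,d):
    # pixel+depth -> world
    x=(np.asarray(u,float)-c['cx'])/c['f']; y=(np.asarray(v,float)-c['cy'])/c['f']
    X,Y=x.copy(),y.copy()
    for _ in range(20):
        s=1+c['k1']*(X*X+Y*Y); X,Y=x/s,y/s
    d=np.asarray(d,float)
    P=np.stack([X*d,-Y*d,-d,np.ones_like(d)],-1)
    return (P@np.linalg.inv(c['world_to_cam']).T)[...,:3]
def cloud(c,D):
    v,u=np.mgrid[:480,:640]; return pts(c,u,v,D)
def ray_plane(c,u,v,z):
    a=pts(c,u,v,0.0*np.asarray(u,float)); b=pts(c,u,v,1+0.0*np.asarray(u,float)); t=(z-a[...,2])/(b[...,2]-a[...,2])
    return a+t[...,None]*(b-a)
def proj(c,p):
    q=c['world_to_cam']@np.append(p,1); x,y=q[0]/-q[2],-q[1]/-q[2]; s=1+c['k1']*(x*x+y*y)
    return np.array([c['cx']+c['f']*x*s,c['cy']+c['f']*y*s])
E
python3 - <<'E'
from h import *
for n in ['scene','side','wrist']:
    c=cal(n); I,D=grab_frame(n); np.savez(f'{n}.npz',I=I,D=D,**c); cv2.imwrite(f'pics/{n}0.png',I[:,:,::-1])
    print(n,c['f'],c['k1'],np.linalg.inv(c['world_to_cam']).round(2).tolist())
print(observe())
E
```

```text
scene 494.2060651471345 -0.08747500565628634 [[-0.76, 0.28, -0.59, 0.02], [-0.65, -0.32, 0.69, 0.49], [0.0, 0.91, 0.42, 0.51], [0.0, 0.0, 0.0, 1.0]]
side 565.1874018386071 -0.11603966344878194 [[-0.99, 0.06, -0.16, 0.36], [-0.17, -0.4, 0.9, 0.71], [-0.01, 0.92, 0.4, 0.52], [0.0, 0.0, 0.0, 1.0]]
wrist 417.5858096067945 -0.08380431623953337 [[1.0, -0.0, 0.0, 0.53], [0.0, 0.96, 0.29, 0.07], [-0.0, -0.29, 0.96, 0.37], [0.0, 0.0, 0.0, 1.0]]
{'clock': 0.15, 'q': array([ 3.94454345e-05,  1.26263225e-01, -4.03289306e-02,  1.40537915e+00,
        6.13447182e-06,  1.57083518e+00]), 'qd': array([ 0.00080843, -0.00297721,  0.00172177, -0.00054373,  0.00055254,
        0.00193596]), 'joint_efforts': array([-6.60388159e-04, -4.36274636e+01,  3.53150582e+01,  1.35390865e-02,
        2.80258462e-06, -9.74541621e-07]), 'eef_pos': array([5.24723000e-01, 2.24615874e-05, 2.38717468e-01]), 'orientation': array([-4.17569800e-04,  7.07106450e-01,  7.07106868e-01, -4.13264600e-04]), 'contact_force': array([0.05955858, 0.86114821, 0.13694819]), 'ft_torque': array([-0.02180171, -0.03309929, -0.03283809]), 'gripper_force': 0.0, 'gripper_width': 0.08561398571688467}
```

View pics/scene0.png

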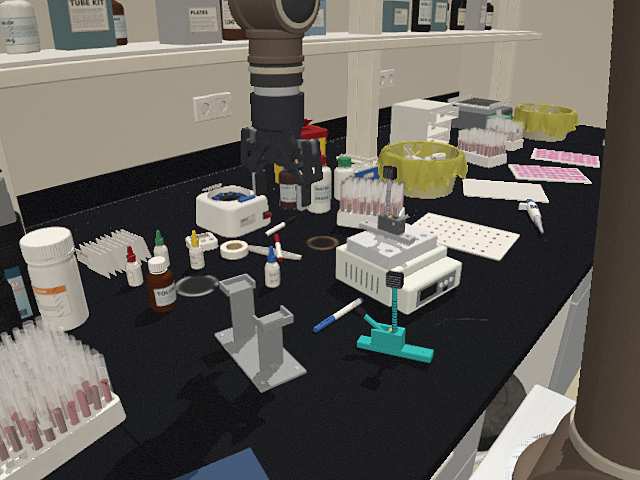

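View pics/side0.png

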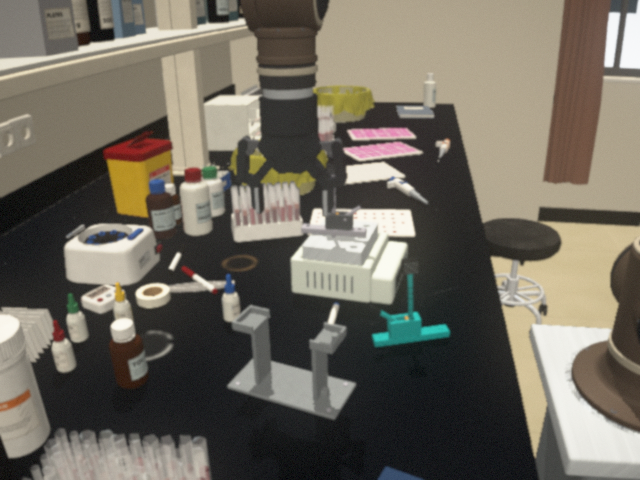

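The gauge sits on the heater: grip at scene (388,172), guide at (390,220). The turquoise look-alike is at (395,345) and the rest at (260,330). The only thing I could mistake for the gauge is the turquoise one, which I'm ruling out.

```bash
python3 - <<'E'
from h import *
for n in ['scene','side','wrist']:
    z=dict(np.load(n+'.npz')); P=cloud(z,z['D'].astype(float)); ok=z['D']>0
    np.save(n+'_P.npy',P)
    for nm,(u,v) in {'scene':dict(grip=(388,172),guide=(390,222),tq=(395,340),seatA=(238,283),seatB=(272,318),plate=(260,365),blk=(400,250),lever=(378,215)),'side':dict(grip=(330,203),guide=(340,222),seatA=(252,318),seatB=(326,337),blk=(340,245),nose=(395,255),plate=(290,395)),'wrist':{}}[n].items():
        print(n,nm,P[v,u].round(4))
    # block top & rest seats by height
    m=ok&(abs(P[...,2]-0.1)<0.004)&(P[...,0]>.2)&(P[...,0]<.75)&(abs(P[...,1])<.5)
    k,l,s,ce=cv2.connectedComponentsWithStats(m.astype(np.uint8))
    for i in range(1,k):
        if s[i,4]>60: 
            q=P[l==i]; print('  comp',s[i].tolist(),q.mean(0).round(3),q.min(0).round(3),q.max(0).round(3))
I=np.load('scene.npz')['I']; a=cv2.resize(I[150:310,320:470,::-1],None,fx=4,fy=3.75)
I=np.load('wrist.npz')['I'][:,:,::-1]
cv2.imwrite('pics/sc_crop.png',cv2.resize(np.load('scene.npz')['I'][150:290,320:470,::-1],None,fx=4,fy=4,interpolation=2))
E
```

```text
scene grip [ 0.5103 -0.2662  0.229 ]
scene guide [ 0.4959 -0.2613  0.1324]
scene tq [ 0.3474 -0.0661  0.0347]
scene seatA [0.5822 0.0491 0.099 ]
scene seatB [0.4671 0.0822 0.0988]
scene plate [0.4793 0.1008 0.0171]
scene blk [ 0.4498 -0.2298  0.0987]
scene lever [ 0.5236 -0.2598  0.14  ]
  comp [347, 184, 32, 9, 115] [ 0.709 -0.461  0.1  ] [ 0.674 -0.5    0.096] [ 0.747 -0.44   0.104]
  comp [347, 223, 91, 36, 1311] [ 0.487 -0.253  0.099] [ 0.43  -0.348  0.096] [ 0.571 -0.191  0.104]
  comp [220, 276, 35, 20, 360] [0.575 0.056 0.1  ] [0.556 0.031 0.096] [0.597 0.083 0.104]
  comp [259, 309, 28, 15, 194] [0.469 0.079 0.099] [0.456 0.061 0.097] [0.482 0.1   0.104]
  comp [253, 317, 40, 16, 186] [0.453 0.094 0.1  ] [0.441 0.066 0.096] [0.484 0.112 0.104]
  comp [19, 323, 47, 25, 402] [0.668 0.329 0.102] [0.628 0.304 0.096] [0.711 0.352 0.104]
  comp [1, 336, 19, 15, 80] [0.687 0.37  0.101] [0.671 0.361 0.096] [0.71  0.374 0.104]
  comp [0, 341, 106, 65, 2255] [0.592 0.358 0.101] [0.543 0.294 0.096] [0.673 0.414 0.104]
side grip [0.4707 0.0071 0.2626]
side guide [0.3569 0.7071 0.52  ]
si
[... 1207 characters left out ...]
[0.558 0.315 0.1  ] [0.551 0.309 0.096] [0.566 0.321 0.104]
  comp [167, 457, 19, 17, 112] [0.576 0.33  0.1  ] [0.566 0.321 0.096] [0.582 0.342 0.104]
  comp [164, 465, 36, 15, 228] [0.562 0.339 0.101] [0.549 0.33  0.096] [0.578 0.353 0.104]
  comp [31, 466, 11, 13, 83] [0.709 0.37  0.1  ] [0.705 0.364 0.096] [0.716 0.374 0.104]
  comp [43, 469, 13, 11, 88] [0.694 0.369 0.101] [0.688 0.363 0.096] [0.701 0.377 0.104]
  comp [195, 60, 61, 84, 3333] [0.466 0.082 0.1  ] [0.447 0.055 0.096] [0.486 0.106 0.104]
  comp [368, 102, 64, 82, 3092] [0.577 0.054 0.1  ] [0.557 0.029 0.096] [0.596 0.08  0.104]
  comp [96, 318, 12, 12, 70] [ 0.363 -0.075  0.1  ] [ 0.359 -0.08   0.096] [ 0.366 -0.073  0.104]
```

View pics/sc_crop.png

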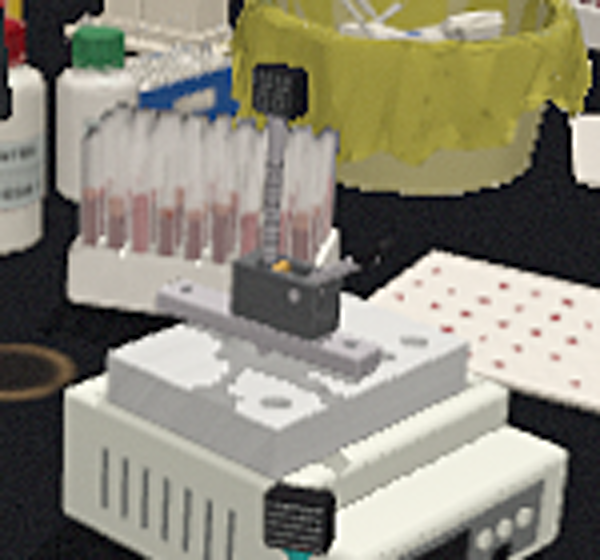

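View pics/wrist0.png

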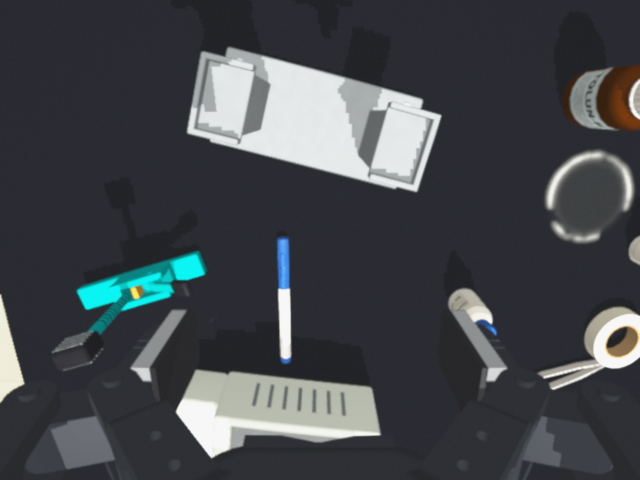

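Request:
{"fn": "play_rows", "kwargs": {"deltas": [{"tx": -35,"ty": -4,"tz": -20},{"tx": -35,"ty": -4,"tz": -20},{"tx": -35,"ty": -4,"tz": -20},{"tx": -35,"ty": -3},{}]}}

```text
validation failed for argument at $.de...
```

```bash
python3 - <<'E'
from h import *
n='wrist'
s=observe(); c=cal(n); I,D=grab_frame(n); np.savez('w1.npz',I=I,D=D,**c); cv2.imwrite('pics/w1.png',I[:,:,::-1])
print(s['eef_pos'],s['orientation'],s['clock'])
E
```

```text
[5.24723000e-01 2.24615874e-05 2.38717468e-01] [-4.17569800e-04  7.07106450e-01  7.07106868e-01 -4.13264600e-04] 0.15
```

View pics/w1.png

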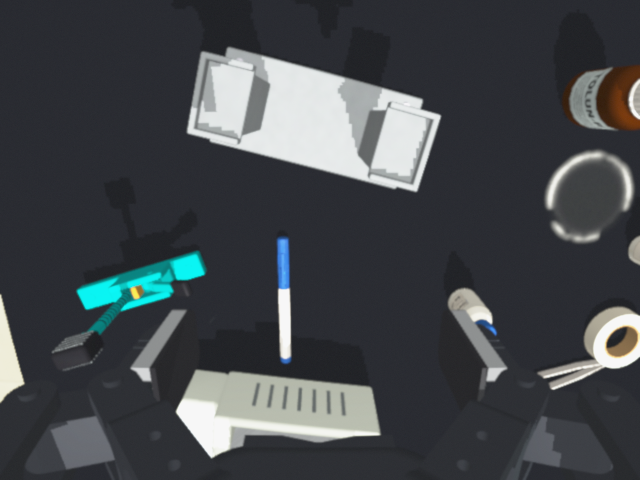

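The move was refused, probably because of the empty row, so this picture matches the previous one. I'll send it again with complete rows.

Request:
{"fn": "play_rows", "kwargs": {"deltas": [{"tx": -35,"ty": -4,"tz": -20,"rx": 0,"ry": 0,"rz": 0,"claw": 85},{"tx": -35,"ty": -4,"tz": -20,"rx": 0,"ry": 0,"rz": 0,"claw": 85},{"tx": -35,"ty": -4,"tz": -20,"rx": 0,"ry": 0,"rz": 0,"claw": 85},{"tx": -35,"ty": -3,"tz": 0,"rx": 0,"ry": 0,"rz": 0,"claw": 85},{"tx": 0,"ty": 0,"tz": 0,"rx": 0,"ry": 0,"rz": 0,"claw": 85}]}}

```text
clock: 0.82
eef_pos: [0.5098, -0.1418, 0.2991]
orientation: [0.0, 0.708, 0.706, -0.0]
contact_force: [-0.5, -1.1, 0.3]
gripper_width: 0.0851
gripper_force: 0.0
```

```bash
python3 - <<'E'
from h import *
n='wrist'
s=observe(); c=cal(n); I,D=grab_frame(n); np.savez('w1.npz',I=I,D=D,**c); cv2.imwrite('pics/w1b.png',I[:,:,::-1])
P=cloud(c,D.astype(float)); ok=D>0
print(s['eef_pos'],s['clock'])
for z0,z1 in [(.107,.117),(.136,.146),(.2,.26),(.15,.175)]:
    m=ok&(P[...,2]>z0)&(P[...,2]<z1)&(P[...,1]<-.15)&(P[...,1]>-.4)&(P[...,0]<.6)&(P[...,0]>.4)
    k,l,st,ce=cv2.connectedComponentsWithStats(m.astype(np.uint8))
    for i in range(1,k):
        if st[i,4]>40:
            q=P[l==i]; r=cv2.minAreaRect((q[:,:2]*1000).astype(np.float32)); print(z0,st[i].tolist(),q.mean(0).round(4),r, np.percentile(q[:,2],[5,50,95]).round(4))
E
```

```text
[ 0.5097786  -0.1418182   0.29914814] 0.825
0.107 [251, 339, 140, 26, 2083] [ 0.5166 -0.2707  0.1115] ((511.2909851074219, -272.82061767578125), (23.508827209472656, 123.91170501708984), 88.15465545654297) [0.1083 0.1116 0.1139]
0.136 [272, 356, 67, 31, 1498] [ 0.5009 -0.2709  0.141 ] ((499.19720458984375, -272.85833740234375), (26.0626163482666, 54.344322204589844), 87.57857513427734) [0.1369 0.1414 0.1436]
0.2 [303, 420, 36, 22, 344] [ 0.511  -0.2683  0.214 ] ((511.0472412109375, -269.57720947265625), (22.559673309326172, 9.279631614685059), 1.6944444179534912) [0.2015 0.2171 0.2223]
0.15 [232, 375, 43, 26, 624] [ 0.4564 -0.2705  0.162 ] ((458.81683349609375, -271.68572998046875), (15.084851264953613, 30.85888671875), 86.90939331054688) [0.1514 0.1631 0.1694]
0.15 [316, 377, 11, 24, 206] [ 0.5116 -0.2706  0.1633] ((511.86669921875, -271.1238098144531), (4.806244850158691, 8.093145370483398), 84.24874114990234) [0.1517 0.1632 0.1742]
```

View pics/w1b.png

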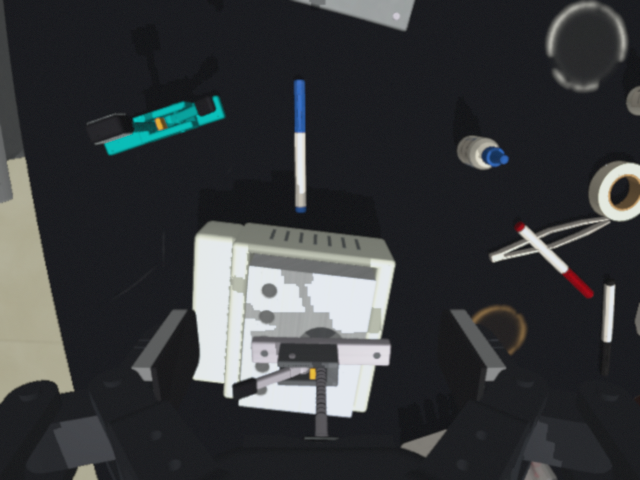

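The close view confirms the choice: steel beam at wrist (320,352), dark guide at (305,355), lever pad at (245,388) pointing toward world -x, and the turquoise decoy well away at (165,125). Next I'll go above the grip, turn the tool a quarter turn and shut the fingers.

Request:
{"fn": "play_rows", "kwargs": {"deltas": [{"tx": -43,"ty": 0.5,"tz": 0,"claw": 0},{"tx": -43,"ty": 0.5,"tz": 0,"claw": 0},{"tx": -44,"ty": 0,"tz": 0,"claw": 0},{"rz": -10,"claw": 0},{"rz": -10,"claw": 0}]}}

```text
validation failed for argument at $.de...
```

Request:
{"fn": "play_rows", "kwargs": {"deltas": [{"rz": -10,"claw": 0},{"rz": -10,"claw": 0},{"rz": -10,"claw": 0},{"rz": -10,"claw": 0},{"rz": -10,"claw": 0}]}}

```text
validation failed for argument at $.de...
```

Request:
{"fn": "play_rows", "kwargs": {"deltas": [{"rz": -10,"claw": 0},{"rz": -10,"claw": 0},{"tz": 0,"claw": 0}]}}

```text
validation failed for argument at $.de...
```

```bash
python3 - <<'E'
from h import *
n='wrist'
s=observe(); c=cal(n); I,D=grab_frame(n); cv2.imwrite('pics/w2.png',I[:,:,::-1])
P=cloud(c,D.astype(float)); ok=D>0
print(s['eef_pos'],s['orientation'],s['q'].round(2),s['clock'],s['contact_force'])
for z0,z1 in [(.107,.117),(.136,.146),(.2,.26),(.15,.175)]:
    m=ok&(P[...,2]>z0)&(P[...,2]<z1)&(P[...,1]<-.15)&(P[...,1]>-.4)&(P[...,0]<.6)&(P[...,0]>.4)
    k,l,st,ce=cv2.connectedComponentsWithStats(m.astype(np.uint8))
    for i in range(1,k):
        if st[i,4]>40:
            q=P[l==i]; r=cv2.minAreaRect((q[:,:2]*1000).astype(np.float32)); print(z0,st[i].tolist(),q.mean(0).round(4),r, np.percentile(q[:,2],[5,50,95]).round(4))
E
```

```text
[ 0.5097978  -0.14073359  0.2990095 ] [-2.91306223e-04  7.07841853e-01  7.06370883e-01 -2.91006286e-05] [-0.27  0.14  0.11  1.54  0.    1.3 ] 0.875 [-0.0361663   0.68941289 -0.93997305]
0.107 [251, 340, 139, 27, 2092] [ 0.5169 -0.2706  0.1115] ((511.29742431640625, -273.1092834472656), (23.79545783996582, 123.58255004882812), 88.14707946777344) [0.1082 0.1117 0.1143]
0.136 [273, 357, 66, 32, 1486] [ 0.5009 -0.2709  0.141 ] ((499.54608154296875, -272.8962707519531), (26.482797622680664, 53.5847282409668), 87.22785949707031) [0.1369 0.1414 0.1435]
0.2 [303, 421, 35, 21, 286] [ 0.5108 -0.2688  0.2124] ((510.84771728515625, -269.2989501953125), (8.858438491821289, 22.054445266723633), 89.79158782958984) [0.2014 0.2125 0.2213]
0.15 [232, 376, 43, 26, 618] [ 0.4566 -0.2704  0.1618] ((458.8032531738281, -271.4053649902344), (30.84746742248535, 14.743643760681152), 1.3711211681365967) [0.1511 0.1629 0.1693]
0.15 [316, 378, 11, 24, 205] [ 0.5116 -0.2706  0.1631] ((511.9596862792969, -271.1350402832031), (4.895370006561279, 8.049687385559082), 81.9419174194336) [0.1519 0.1631 0.174 ]
```

View pics/w2.png

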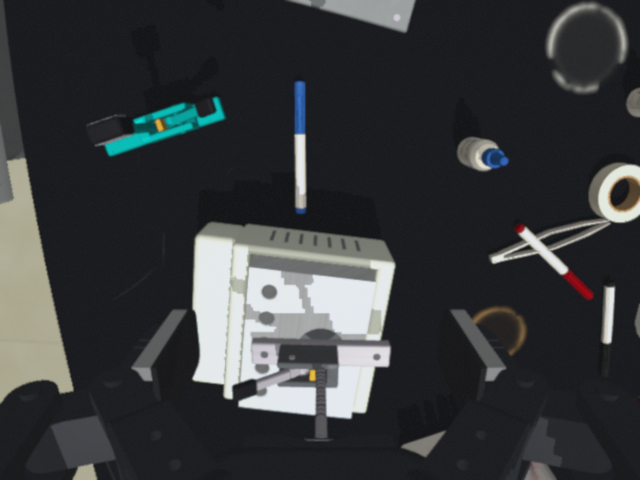

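That move was refused too, so every row needs all seven numbers. The view is unchanged.

Request:
{"fn": "play_rows", "kwargs": {"deltas": [{"tx": -43,"ty": 0.5,"tz": 0,"rx": 0,"ry": 0,"rz": 0,"claw": 0},{"tx": -43,"ty": 0.5,"tz": 0,"rx": 0,"ry": 0,"rz": 0,"claw": 0},{"tx": -44,"ty": 0,"tz": 0,"rx": 0,"ry": 0,"rz": 0,"claw": 0},{"tx": 0,"ty": 0,"tz": 0,"rx": 0,"ry": 0,"rz": -10,"claw": 0},{"tx": 0,"ty": 0,"tz": 0,"rx": 0,"ry": 0,"rz": -10,"claw": 0}]}}

```text
clock: 1.55
eef_pos: [0.5112, -0.2695, 0.2987]
orientation: [-0.001, 0.571, 0.821, 0.0]
contact_force: [0.6, -0.5, -0.6]
gripper_width: -0.0
gripper_force: 0.0
```

Request:
{"fn": "play_rows", "kwargs": {"deltas": [{"tx": 0,"ty": 0,"tz": 0,"rx": 0,"ry": 0,"rz": -10,"claw": 0},{"tx": 0,"ty": 0,"tz": 0,"rx": 0,"ry": 0,"rz": -10,"claw": 0},{"tx": 0,"ty": 0,"tz": 0,"rx": 0,"ry": 0,"rz": -10,"claw": 0},{"tx": 0,"ty": 0,"tz": 0,"rx": 0,"ry": 0,"rz": -10,"claw": 0},{"tx": 0,"ty": 0,"tz": 0,"rx": 0,"ry": 0,"rz": -10,"claw": 0}]}}

```text
clock: 2.17
eef_pos: [0.5114, -0.2686, 0.299]
orientation: [-0.0, 0.17, 0.985, 0.0]
contact_force: [0.3, -0.5, 0.2]
gripper_width: 0.0
gripper_force: 0.0
```

Request:
{"fn": "play_rows", "kwargs": {"deltas": [{"tx": 0,"ty": 0,"tz": 0,"rx": 0,"ry": 0,"rz": -10,"claw": 0},{"tx": 0,"ty": 0,"tz": 0,"rx": 0,"ry": 0,"rz": -8,"claw": 0},{"tx": 0,"ty": 0,"tz": 0,"rx": 0,"ry": 0,"rz": 0,"claw": 0}]}}

```text
clock: 2.55
eef_pos: [0.5113, -0.2688, 0.2991]
orientation: [-0.0, 0.017, 1.0, 0.0]
contact_force: [0.1, 0.3, 0.1]
gripper_width: 0.0001
gripper_force: 0.0
```

```bash
cat > look.py <<'E'
from h import *
import sys
n='wrist'
s=observe(); c=cal(n); I,D=grab_frame(n); cv2.imwrite(f'pics/{sys.argv[1]}.png',I[:,:,::-1]); np.savez(sys.argv[1]+'.npz',I=I,D=D,**c)
P=cloud(c,D.astype(float)); ok=D>0
from scipy.spatial.transform import Rotation as R
M=R.from_quat(s['orientation'],scalar_first=True).as_matrix()
print(s['eef_pos'].round(4),'toolx',M[:,0].round(3),'z',M[:,2].round(3),s['q'].round(2),s['clock'],s['contact_force'].round(2))
for z0,z1 in [(.107,.117),(.136,.146),(.175,.26),(.15,.175)]:
    m=ok&(P[...,2]>z0)&(P[...,2]<z1)&(P[...,1]<-.15)&(P[...,1]>-.4)&(P[...,0]<.6)&(P[...,0]>.4)
    k,l,st,ce=cv2.connectedComponentsWithStats(m.astype(np.uint8))
    for i in range(1,k):
        if st[i,4]>40:
            q=P[l==i]; r=cv2.minAreaRect((q[:,:2]*1000).astype(np.float32)); print(z0,st[i].tolist(),q.mean(0).round(4),np.array(r[0]).round(1),np.array(r[1]).round(1),round(r[2],1), np.percentile(q[:,2],[5,50,95]).round(4))
E
python3 look.py w3
```

```text
[ 0.5113 -0.2688  0.2991] toolx [-0.999  0.035  0.   ] z [-0.  0. -1.] [-0.48  0.24  0.23  1.56  0.   -0.45] 2.55 [0.11 0.26 0.14]
0.107 [297, 129, 8, 35, 145] [ 0.4661 -0.2812  0.1118] [ 462.2 -280.6] [ 5.4 25.3] 88.6 [0.1102 0.1117 0.1134]
0.107 [317, 129, 9, 35, 229] [ 0.4647 -0.2643  0.1118] [ 462.8 -264.9] [ 6.1 25.3] 88.0 [0.1105 0.1118 0.1134]
0.107 [324, 237, 3, 44, 130] [ 0.5533 -0.2647  0.1112] [ 553.8 -264.7] [ 1.7 38. ] 88.3 [0.1095 0.1113 0.1127]
0.136 [294, 167, 36, 70, 1420] [ 0.4968 -0.2728  0.1413] [ 499.8 -273.4] [25.1 50.2] 87.1 [0.1373 0.1415 0.1434]
0.136 [305, 204, 14, 15, 137] [ 0.5052 -0.2733  0.1407] [ 506.4 -273.5] [9.4 8.6] 88.0 [0.1375 0.1407 0.1444]
0.175 [294, 225, 30, 65, 1742] [ 0.5082 -0.2734  0.2361] [ 510.6 -273.7] [14.9 26. ] 87.7 [0.2216 0.2397 0.2411]
0.15 [299, 121, 22, 48, 817] [ 0.4555 -0.2721  0.163 ] [ 458.4 -272.5] [13.5 31.3] 88.2 [0.1517 0.1645 0.1695]
0.15 [305, 216, 13, 15, 117] [ 0.5081 -0.2732  0.1631] [ 508.9 -273.4] [8.1 4.1] 83.0 [0.1525 0.1633 0.174 ]
```

Request:
{"fn": "play_rows", "kwargs": {"deltas": [{"tx": 0,"ty": -5,"tz": 15,"rx": 0,"ry": 0,"rz": 0,"claw": 0},{"tx": 0,"ty": 0,"tz": 15,"rx": 0,"ry": 0,"rz": 0,"claw": 0},{"tx": 0,"ty": 0,"tz": 12,"rx": 0,"ry": 0,"rz": 0,"claw": 0},{"tx": 0,"ty": 0,"tz": 6,"rx": 0,"ry": 0,"rz": 0,"claw": 0},{"tx": 0,"ty": 0,"tz": 6,"rx": 0,"ry": 0,"rz": 0,"claw": 0}]}}

```text
clock: 3.22
eef_pos: [0.5107, -0.275, 0.2451]
orientation: [-0.0, 0.018, 1.0, -0.0]
contact_force: [-1.6, 0.1, 1.4]
gripper_width: -0.0002
gripper_force: 0.5
```

Request:
{"fn": "play_rows", "kwargs": {"deltas": [{"tx": 0,"ty": 0,"tz": 6,"rx": 0,"ry": 0,"rz": 0,"claw": 0},{"tx": 0,"ty": 0,"tz": 6,"rx": 0,"ry": 0,"rz": 0,"claw": 0},{"tx": 0,"ty": 0,"tz": 6,"rx": 0,"ry": 0,"rz": 0,"claw": 0},{"tx": 0,"ty": 0,"tz": 6,"rx": 0,"ry": 0,"rz": 0,"claw": 0},{"tx": 0,"ty": 0,"tz": 4,"rx": 0,"ry": 0,"rz": 0,"claw": 0}]}}

```text
clock: 3.85
eef_pos: [0.5108, -0.275, 0.2168]
orientation: [-0.0, 0.017, 1.0, 0.0]
contact_force: [-0.2, 0.6, 0.7]
gripper_width: 0.0
gripper_force: 0.5
```

Request:
{"fn": "play_rows", "kwargs": {"deltas": [{"tx": 0,"ty": 0,"tz": 2,"rx": 0,"ry": 0,"rz": 0,"claw": 0},{"tx": 0,"ty": 0,"tz": 2,"rx": 0,"ry": 0,"rz": 0,"claw": 0},{"tx": 0,"ty": 0,"tz": 2,"rx": 0,"ry": 0,"rz": 0,"claw": 0}]}}

```text
clock: 4.22
eef_pos: [0.5109, -0.275, 0.2113]
orientation: [0.0, 0.017, 1.0, -0.0]
contact_force: [-0.4, -0.3, 1.3]
gripper_width: 0.0001
gripper_force: 0.5
```

Request:
{"fn": "play_rows", "kwargs": {"deltas": [{"tx": 0,"ty": 0,"tz": 2,"rx": 0,"ry": 0,"rz": 0,"claw": 0},{"tx": 0,"ty": 0,"tz": 2,"rx": 0,"ry": 0,"rz": 0,"claw": 0}]}}

```text
clock: 4.47
eef_pos: [0.5108, -0.275, 0.2072]
orientation: [0.0, 0.017, 1.0, -0.0]
contact_force: [0.2, -0.7, 1.3]
gripper_width: 0.0001
gripper_force: 0.5
```

Request:
{"fn": "play_rows", "kwargs": {"deltas": [{"tx": 0,"ty": 0,"tz": 2,"rx": 0,"ry": 0,"rz": 0,"claw": 0},{"tx": 0,"ty": 0,"tz": 1,"rx": 0,"ry": 0,"rz": 0,"claw": 0}]}}

```text
clock: 4.72
eef_pos: [0.5114, -0.2755, 0.2067]
orientation: [0.002, 0.017, 1.0, -0.001]
contact_force: [-2.8, 0.1, 16.0]
gripper_width: -0.0001
gripper_force: 7.7
```

Request:
{"fn": "play_rows", "kwargs": {"deltas": [{"tx": 0,"ty": 0,"tz": 2,"rx": 0,"ry": 0,"rz": 0,"claw": 0},{"tx": 0,"ty": 0,"tz": 1,"rx": 0,"ry": 0,"rz": 0,"claw": 0}]}}

```text
clock: 4.97
eef_pos: [0.5126, -0.2762, 0.2064]
orientation: [0.004, 0.018, 1.0, -0.002]
contact_force: [-2.6, -0.0, 26.5]
gripper_width: -0.0001
gripper_force: 13.1
```

Request:
{"fn": "play_rows", "kwargs": {"deltas": [{"tx": 0,"ty": 0,"tz": 2,"rx": 0,"ry": 0,"rz": 0,"claw": 0},{"tx": 0,"ty": 0,"tz": 1,"rx": 0,"ry": 0,"rz": 0,"claw": 0}]}}

```text
clock: 5.22
eef_pos: [0.5138, -0.277, 0.2061]
orientation: [0.006, 0.018, 1.0, -0.004]
contact_force: [-2.9, 0.6, 36.6]
gripper_width: 0.0
gripper_force: 18.4
```

The tip touched the disc at TCP z of about 0.207. I'll back off now and check that the gauge and probe haven't shifted.

Request:
{"fn": "play_rows", "kwargs": {"deltas": [{"tx": 0,"ty": 0,"tz": -6,"rx": 0,"ry": 0,"rz": 0,"claw": 0},{"tx": 0,"ty": 0,"tz": -20,"rx": 0,"ry": 0,"rz": 0,"claw": 0},{"tx": 0,"ty": 0,"tz": -30,"rx": 0,"ry": 0,"rz": 0,"claw": 0},{"tx": 0,"ty": 0,"tz": -44,"rx": 0,"ry": 0,"rz": 0,"claw": 0},{"tx": 0,"ty": 0,"tz": 0,"rx": 0,"ry": 0,"rz": 0,"claw": 0}]}}

```text
clock: 5.85
eef_pos: [0.5119, -0.2756, 0.3016]
orientation: [0.003, 0.017, 1.0, -0.001]
contact_force: [0.7, -0.1, -0.1]
gripper_width: 0.0
gripper_force: 0.0
```

```bash
python3 look.py w4
```

```text
[ 0.5119 -0.2756  0.3016] toolx [-0.999  0.035 -0.005] z [ 0.005 -0.003 -1.   ] [-0.49  0.24  0.24  1.56 -0.   -0.46] 5.85 [ 0.74 -0.09 -0.09]
0.107 [306, 126, 10, 36, 178] [ 0.4654 -0.281   0.1116] [ 462.2 -280.3] [ 6.8 25.7] 88.4 [0.1104 0.1115 0.1128]
0.107 [327, 126, 10, 36, 206] [ 0.4654 -0.2639  0.1117] [ 462.8 -264.3] [ 6.7 25.8] 88.5 [0.1101 0.1117 0.1131]
0.107 [308, 234, 27, 44, 582] [ 0.5615 -0.2752  0.1117] [ 553.7 -275. ] [21.2 38.1] 88.9 [0.1106 0.1117 0.1129]
0.136 [304, 164, 36, 70, 1171] [ 0.4939 -0.2733  0.1413] [ 500.1 -273.2] [25.2 50.3] 88.0 [0.137  0.1416 0.1435]
0.136 [315, 201, 14, 9, 105] [ 0.5043 -0.2733  0.1404] [ 504.9 -273.3] [9.5 5.9] 89.7 [0.1382 0.1407 0.142 ]
0.175 [309, 210, 26, 48, 1140] [ 0.5086 -0.2738  0.1967] [ 510.6 -273.8] [15.  25.6] 88.5 [0.1846 0.1982 0.1996]
0.15 [310, 119, 22, 48, 810] [ 0.4555 -0.2724  0.163 ] [ 458.9 -272.6] [13.6 31.6] 88.1 [0.1517 0.1647 0.1696]
```

Request:
{"fn": "play_rows", "kwargs": {"deltas": [{"tx": 32,"ty": 1,"tz": 0,"rx": 0,"ry": 0,"rz": 0,"claw": 0},{"tx": 31,"ty": 1,"tz": 0,"rx": 0,"ry": 0,"rz": 0,"claw": 0},{"tx": 0,"ty": 0,"tz": 45,"rx": 0,"ry": 0,"rz": 0,"claw": 0},{"tx": 0,"ty": 0,"tz": 45,"rx": 0,"ry": 0,"rz": 0,"claw": 0},{"tx": 0,"ty": 0,"tz": 25,"rx": 0,"ry": 0,"rz": 0,"claw": 0}]}}

```text
clock: 6.52
eef_pos: [0.4461, -0.2698, 0.1792]
orientation: [-0.002, 0.018, 1.0, 0.001]
contact_force: [0.6, -0.1, -0.3]
gripper_width: 0.0
gripper_force: 0.0
```

Request:
{"fn": "play_rows", "kwargs": {"deltas": [{"tx": 0,"ty": 0,"tz": 4,"rx": 0,"ry": 0,"rz": 0,"claw": 0},{"tx": 0,"ty": 0,"tz": 4,"rx": 0,"ry": 0,"rz": 0,"claw": 0},{"tx": 0,"ty": 0,"tz": 4,"rx": 0,"ry": 0,"rz": 0,"claw": 0},{"tx": 0,"ty": 0,"tz": 4,"rx": 0,"ry": 0,"rz": 0,"claw": 0}]}}

```text
clock: 7.02
eef_pos: [0.4485, -0.2712, 0.1682]
orientation: [0.001, 0.017, 1.0, -0.001]
contact_force: [-1.4, 0.2, 3.9]
gripper_width: 0.0
gripper_force: 1.6
```

Request:
{"fn": "play_rows", "kwargs": {"deltas": [{"tx": 0,"ty": 0,"tz": 4,"rx": 0,"ry": 0,"rz": 0,"claw": 0},{"tx": 0,"ty": 0,"tz": 4,"rx": 0,"ry": 0,"rz": 0,"claw": 0},{"tx": 0,"ty": 0,"tz": 4,"rx": 0,"ry": 0,"rz": 0,"claw": 0}]}}

```text
clock: 7.4
eef_pos: [0.4478, -0.271, 0.1557]
orientation: [0.0, 0.018, 1.0, -0.0]
contact_force: [-3.7, -0.2, 7.4]
gripper_width: 0.0001
gripper_force: 3.1
```

Request:
{"fn": "play_rows", "kwargs": {"deltas": [{"tx": 0,"ty": 0,"tz": 4,"rx": 0,"ry": 0,"rz": 0,"claw": 0},{"tx": 0,"ty": 0,"tz": 3,"rx": 0,"ry": 0,"rz": 0,"claw": 0},{"tx": 0,"ty": 0,"tz": 3,"rx": 0,"ry": 0,"rz": 0,"claw": 0}]}}

```text
clock: 7.78
eef_pos: [0.4479, -0.2708, 0.1452]
orientation: [0.0, 0.017, 1.0, -0.0]
contact_force: [-3.1, -0.6, 4.7]
gripper_width: 0.0001
gripper_force: 2.7
```

Request:
{"fn": "play_rows", "kwargs": {"deltas": [{"tx": 0,"ty": 0,"tz": 2,"rx": 0,"ry": 0,"rz": 0,"claw": 0},{"tx": 0,"ty": 0,"tz": 1,"rx": 0,"ry": 0,"rz": 0,"claw": 0}]}}

```text
clock: 8.02
eef_pos: [0.4479, -0.271, 0.1437]
orientation: [0.0, 0.018, 1.0, -0.0]
contact_force: [-6.6, 2.4, 17.4]
gripper_width: 0.0
gripper_force: 8.6
```

Request:
{"fn": "play_rows", "kwargs": {"deltas": [{"tx": 0,"ty": 0,"tz": 1,"rx": 0,"ry": 0,"rz": 0,"claw": 0},{"tx": 0,"ty": 0,"tz": 1,"rx": 0,"ry": 0,"rz": 0,"claw": 0}]}}

```text
clock: 8.28
eef_pos: [0.4479, -0.2711, 0.1432]
orientation: [0.001, 0.018, 1.0, -0.001]
contact_force: [-10.4, 3.7, 27.2]
gripper_width: -0.0001
gripper_force: 13.4
```

The lever is at its stop. I'll lift off, go back over the grip with the fingers open, and check.

Request:
{"fn": "play_rows", "kwargs": {"deltas": [{"tx": 0,"ty": 0,"tz": -4,"rx": 0,"ry": 0,"rz": 0,"claw": 0},{"tx": 0,"ty": 0,"tz": -45,"rx": 0,"ry": 0,"rz": 0,"claw": 0},{"tx": 0,"ty": 0,"tz": -55,"rx": 0,"ry": 0,"rz": 0,"claw": 0},{"tx": 0,"ty": 0,"tz": -55,"rx": 0,"ry": 0,"rz": 0,"claw": 45},{"tx": 0,"ty": 0,"tz": 0,"rx": 0,"ry": 0,"rz": 0,"claw": 45}]}}

```text
clock: 8.9
eef_pos: [0.4497, -0.2716, 0.3035]
orientation: [0.004, 0.017, 1.0, -0.002]
contact_force: [0.4, -0.3, -0.5]
gripper_width: 0.0359
gripper_force: 0.0
```

Request:
{"fn": "play_rows", "kwargs": {"deltas": [{"tx": -31,"ty": 0,"tz": 0,"rx": 0,"ry": 0,"rz": 0,"claw": 45},{"tx": -31,"ty": 0,"tz": 0,"rx": 0,"ry": 0,"rz": 0,"claw": 45},{"tx": 0,"ty": 0,"tz": 0,"rx": 0,"ry": 0,"rz": 0,"claw": 45},{"tx": 0,"ty": 0,"tz": 0,"rx": 0,"ry": 0,"rz": 0,"claw": 45}]}}

```text
clock: 9.4
eef_pos: [0.5095, -0.2727, 0.2981]
orientation: [-0.001, 0.017, 1.0, 0.001]
contact_force: [0.1, -0.2, -0.2]
gripper_width: 0.0447
gripper_force: 0.0
```

```bash
python3 look.py w5; python3 - <<'E'
from h import *
a=np.load('w5.npz')['I'][60:300,200:440,::-1]
c=cal('side');I,D=grab_frame('side')
b=I[180:300,270:390,::-1]
cv2.imwrite('pics/chk.png',np.hstack([cv2.resize(a,(400,400)),cv2.resize(b,(400,400))]))
E
```

```text
[ 0.5095 -0.2727  0.2981] toolx [-0.999  0.035  0.002] z [-0.002  0.001 -1.   ] [-0.49  0.24  0.23  1.56  0.   -0.46] 9.4 [ 0.06 -0.22 -0.23]
0.107 [322, 131, 11, 37, 297] [ 0.4638 -0.2649  0.1119] [ 463.  -265.1] [26.4  7.5] 1.4 [0.1106 0.1118 0.1134]
0.107 [302, 132, 9, 35, 283] [ 0.463  -0.2802  0.1117] [ 462.4 -280.2] [ 6.2 25.1] 87.8 [0.1102 0.1116 0.1131]
0.107 [305, 240, 26, 44, 532] [ 0.5629 -0.2746  0.1118] [ 554.2 -274.8] [20.8 38.1] 88.5 [0.1107 0.1118 0.113 ]
0.136 [306, 117, 20, 22, 171] [ 0.4468 -0.272   0.1367] [ 445.7 -272.6] [14. 13.] 4.6 [0.136  0.1366 0.1377]
0.136 [299, 139, 36, 101, 1914] [ 0.4898 -0.273   0.1402] [ 489.3 -273.1] [25.1 71.3] 87.2 [0.1366 0.1408 0.1426]
0.175 [304, 216, 26, 49, 1197] [ 0.5085 -0.2735  0.1965] [ 510.7 -273.7] [15.  25.7] 88.6 [0.1843 0.1982 0.1996]
```

View pics/chk.png

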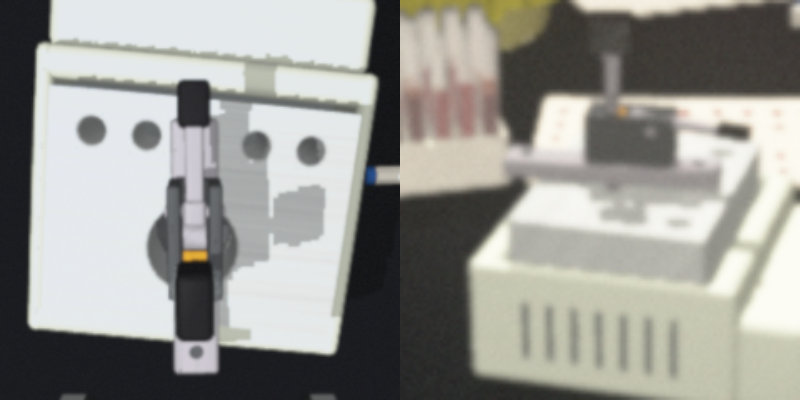

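Left crop: the lever arm lies flat over the beam, with its pad at (193,105). Right crop: the arm is level, ending at (735,131). The grip height is unchanged (top 0.198). Now I'll grip the probe's grip.

Request:
{"fn": "play_rows", "kwargs": {"deltas": [{"tx": -1.2,"ty": -1,"tz": 40,"rx": 0,"ry": 0,"rz": 0,"claw": 45},{"tx": 0,"ty": 0,"tz": 40,"rx": 0,"ry": 0,"rz": 0,"claw": 45},{"tx": 0,"ty": 0,"tz": 25,"rx": 0,"ry": 0,"rz": 0,"claw": 45},{"tx": 0,"ty": 0,"tz": 17,"rx": 0,"ry": 0,"rz": 0,"claw": 45},{"tx": 0,"ty": 0,"tz": 0,"rx": 0,"ry": 0,"rz": 0,"claw": 45}]}}

```text
clock: 10.12
eef_pos: [0.5102, -0.2738, 0.1766]
orientation: [-0.001, 0.018, 1.0, 0.0]
contact_force: [-0.1, 0.3, 1.0]
gripper_width: 0.0448
gripper_force: 0.0
```

```bash
python3 - <<'E'
from h import *
for n in ['wrist','scene','side']:
    z=dict(np.load(n+'.npz')); P=np.load(n+'_P.npy')
    for lo,hi in [(.096,.104),(.1,.112)]:
        m=(z['D']>0)&(P[...,2]>lo)&(P[...,2]<hi)&(P[...,0]>.42)&(P[...,0]<.62)&(P[...,1]>0)&(P[...,1]<.14)
        q=P[m]; r=cv2.minAreaRect((q[:,:2]*1000).astype(np.float32)); print(n,lo,r,m.sum())
        if n=='wrist':
            A=q[q[:,0]<.52];B=q[q[:,0]>.52]
            for t in(A,B): print('  ',cv2.minAreaRect((t[:,:2]*1000).astype(np.float32)))
print(observe()['eef_pos'])
E
```

```text
wrist 0.096 ((521.2572631835938, 67.54910278320312), (48.908714294433594, 144.0963592529297), 75.40950775146484) 6425
   ((465.8636169433594, 81.99649047851562), (48.9087028503418, 29.525781631469727), 75.29773712158203)
   ((576.7783203125, 53.40495300292969), (48.35152816772461, 29.475162506103516), 75.48870086669922)
wrist 0.1 ((521.3980102539062, 67.72782135009766), (50.51630401611328, 151.35079956054688), 75.82792663574219) 5385
   ((464.0690002441406, 82.19697570800781), (50.39155197143555, 33.14466857910156), 76.09388732910156)
   ((578.6453247070312, 52.97901153564453), (49.930728912353516, 33.12223815917969), 75.79391479492188)
scene 0.096 ((519.2366943359375, 70.6953125), (49.039161682128906, 151.6073760986328), 75.57317352294922) 741
scene 0.1 ((520.16845703125, 70.25112915039062), (50.181949615478516, 152.07183837890625), 76.03897094726562) 588
side 0.096 ((519.8060913085938, 68.50977325439453), (53.61045837402344, 152.7456817626953), 75.60159301757812) 925
side 0.1 ((520.2232666015625, 69.07124328613281), (52.43448257446289, 153.222412109375), 75.67671203613281) 899
[ 0.51019725 -0.27379259  0.17661009]
```

Request:
{"fn": "play_rows", "kwargs": {"deltas": [{"tx": 0,"ty": 0,"tz": 0,"rx": 0,"ry": 0,"rz": 0,"claw": 10},{"tx": 0,"ty": 0,"tz": 0,"rx": 0,"ry": 0,"rz": 0,"claw": 10},{"tx": 0,"ty": 0,"tz": 0,"rx": 0,"ry": 0,"rz": 0,"claw": 10},{"tx": 0,"ty": 0,"tz": 0,"rx": 0,"ry": 0,"rz": 0,"claw": 10},{"tx": 0,"ty": 0,"tz": 0,"rx": 0,"ry": 0,"rz": 0,"claw": 10}], "squeeze": 45}}

```text
clock: 10.75
eef_pos: [0.5117, -0.2742, 0.1787]
orientation: [0.001, 0.017, 1.0, -0.0]
contact_force: [-0.5, 0.5, 6.1]
gripper_width: 0.0132
gripper_force: 44.9
```

Request:
{"fn": "play_rows", "kwargs": {"deltas": [{"tx": 0,"ty": 0,"tz": -1,"rx": 0,"ry": 0,"rz": 0,"claw": 10},{"tx": 0,"ty": 0,"tz": -2,"rx": 0,"ry": 0,"rz": 0,"claw": 10},{"tx": 0,"ty": 0,"tz": -3,"rx": 0,"ry": 0,"rz": 0,"claw": 10},{"tx": 0,"ty": 0,"tz": -4,"rx": 0,"ry": 0,"rz": 0,"claw": 10},{"tx": 0,"ty": 0,"tz": -4,"rx": 0,"ry": 0,"rz": 0,"claw": 10}]}}

```text
clock: 11.38
eef_pos: [0.511, -0.274, 0.1914]
orientation: [-0.0, 0.017, 1.0, 0.0]
contact_force: [-0.3, -1.1, -4.5]
gripper_width: 0.0133
gripper_force: 43.8
```

Request:
{"fn": "play_rows", "kwargs": {"deltas": [{"tx": 0,"ty": 0,"tz": -7,"rx": 0,"ry": 0,"rz": 0,"claw": 10},{"tx": 0,"ty": 0,"tz": -9,"rx": 0,"ry": 0,"rz": 0,"claw": 10},{"tx": 0,"ty": 0,"tz": -10,"rx": 0,"ry": 0,"rz": 0,"claw": 10},{"tx": 0,"ty": 0,"tz": -10,"rx": 0,"ry": 0,"rz": 0,"claw": 10},{"tx": 0,"ty": 0,"tz": -10,"rx": 0,"ry": 0,"rz": 0,"claw": 10}]}}

```text
clock: 12.0
eef_pos: [0.5111, -0.2741, 0.2382]
orientation: [0.0, 0.017, 1.0, -0.0]
contact_force: [0.3, 0.2, -4.0]
gripper_width: 0.0134
gripper_force: 43.8
```

Request:
{"fn": "play_rows", "kwargs": {"deltas": [{"tx": 0,"ty": 0,"tz": -10,"rx": 0,"ry": 0,"rz": 0,"claw": 10},{"tx": 0,"ty": 0,"tz": -8,"rx": 0,"ry": 0,"rz": 0,"claw": 10},{"tx": 0,"ty": 5,"tz": -3,"rx": 0,"ry": 0,"rz": 2.5,"claw": 10},{"tx": 0,"ty": 12,"tz": 0,"rx": 0,"ry": 0,"rz": 2.5,"claw": 10},{"tx": 0,"ty": 18,"tz": 0,"rx": 0,"ry": 0,"rz": 2.5,"claw": 10}]}}

```text
clock: 12.62
eef_pos: [0.5143, -0.2392, 0.2585]
orientation: [-0.0, 0.084, 0.996, -0.0]
contact_force: [1.0, 0.5, -2.7]
gripper_width: 0.0127
gripper_force: 44.0
```

Request:
{"fn": "play_rows", "kwargs": {"deltas": [{"tx": 0,"ty": 23,"tz": 0,"rx": 0,"ry": 0,"rz": 2.5,"claw": 10},{"tx": 0,"ty": 26,"tz": 0,"rx": 0,"ry": 0,"rz": 2.5,"claw": 10},{"tx": 0,"ty": 28,"tz": 0,"rx": 0,"ry": 0,"rz": 0,"claw": 10},{"tx": 0,"ty": 28,"tz": 0,"rx": 0,"ry": 0,"rz": 0,"claw": 10},{"tx": 0,"ty": 28,"tz": 0,"rx": 0,"ry": 0,"rz": 0,"claw": 10}]}}

```text
clock: 13.25
eef_pos: [0.5447, -0.1089, 0.2586]
orientation: [0.0, 0.126, 0.992, -0.0]
contact_force: [-0.8, 0.0, -3.8]
gripper_width: 0.0135
gripper_force: 43.9
```

Request:
{"fn": "play_rows", "kwargs": {"deltas": [{"tx": 10,"ty": 27,"tz": 0,"rx": 0,"ry": 0,"rz": 0,"claw": 10},{"tx": 10,"ty": 27,"tz": 0,"rx": 0,"ry": 0,"rz": 0,"claw": 10},{"tx": 10,"ty": 27,"tz": 0,"rx": 0,"ry": 0,"rz": 0,"claw": 10},{"tx": 10,"ty": 26,"tz": 0,"rx": 0,"ry": 0,"rz": 0,"claw": 10},{"tx": 10,"ty": 20,"tz": 0,"rx": 0,"ry": 0,"rz": 0,"claw": 10}]}}

```text
clock: 13.88
eef_pos: [0.5278, 0.0268, 0.2585]
orientation: [0.0, 0.126, 0.992, 0.0]
contact_force: [-0.4, -0.4, -3.8]
gripper_width: 0.0132
gripper_force: 44.0
```

Request:
{"fn": "play_rows", "kwargs": {"deltas": [{"tx": 9,"ty": 14,"tz": 0,"rx": 0,"ry": 0,"rz": 0,"claw": 10},{"tx": 5,"ty": 10,"tz": 0,"rx": 0,"ry": 0,"rz": 0,"claw": 10},{"tx": 3,"ty": 6,"tz": 0,"rx": 0,"ry": 0,"rz": 0,"claw": 10},{"tx": 0,"ty": 0,"tz": 0,"rx": 0,"ry": 0,"rz": 0,"claw": 10},{"tx": 0,"ty": 0,"tz": 0,"rx": 0,"ry": 0,"rz": 0,"claw": 10}]}}

```text
clock: 14.5
eef_pos: [0.5191, 0.0586, 0.2583]
orientation: [0.0, 0.126, 0.992, -0.0]
contact_force: [-0.1, 0.7, -3.0]
gripper_width: 0.0133
gripper_force: 44.0
```

```bash
cat > ck.py <<'E'
from h import *
import sys
from scipy.spatial.transform import Rotation as R
s=observe(); M=R.from_quat(s['orientation'],scalar_first=True).as_matrix()
p=s['eef_pos']; print(p.round(4),'yaw',np.degrees(np.arctan2(M[1,0],M[0,0])).round(2),'z',M[:,2].round(4),s['clock'])
t=np.array([.5212,.0677,p[2]])-p; print('to go (tool mm)',(M.T@t*1000).round(1))
for n in ['wrist','side','scene']:
    c=cal(n); I,D=grab_frame(n); np.savez(f'{sys.argv[1]}_{n}.npz',I=I,D=D,**c); P=cloud(c,D.astype(float))
    near=(D>0)&(np.hypot(P[...,0]-.52,P[...,1]-.068)<.085)
    h=P[...,2]
    b=p[2]-.0787
    for nm,lo,hi in [('seatlip',.097,.111),('beamtop',b+.007,b+.017),('guide',b+.036,b+.046),('grip',b+.09,b+.105)]:
        m=near&(h>lo)&(h<hi)
        if m.sum()>40:
            q=P[m]; r=cv2.minAreaRect((q[:,:2]*1000).astype(np.float32)); print(n,nm,m.sum(),np.round(r[0],1),np.round(r[1],1),round(r[2],1),'z',np.percentile(q[:,2],[5,50,95]).round(4))
E
python3 ck.py w6
```

```text
[0.5191 0.0586 0.2583] yaw 165.47 z [-0.e+00 -3.e-04 -1.e+00] 14.5
to go (tool mm) [ 0.3  9.3 -0. ]
wrist seatlip 2275 [518.7  68.7] [ 50.2 145.8] 75.9 z [0.0989 0.1006 0.1085]
wrist beamtop 1395 [471.5  70.9] [23.4 26.7] 76.7 z [0.1898 0.1912 0.1926]
wrist guide 5727 [483.9  68.2] [25.5 82.1] 75.5 z [0.2158 0.22   0.222 ]
wrist grip 5139 [515.5  61.6] [31.4 32.6] 22.9 z [0.2711 0.2779 0.2821]
side seatlip 1320 [520.3  68.7] [ 54.  153.2] 75.6 z [0.0983 0.101  0.1078]
side beamtop 748 [517.6  61.8] [ 27.2 124.5] 76.6 z [0.1872 0.1904 0.1951]
side guide 464 [493.1  67.8] [25.5 81. ] 76.5 z [0.2158 0.2194 0.2212]
side grip 315 [513.8  66. ] [39.5 16.4] 56.0 z [0.2706 0.2771 0.2836]
scene seatlip 1031 [519.6  70.4] [ 50.2 154. ] 75.7 z [0.0981 0.1007 0.1076]
scene beamtop 426 [518.   63.4] [ 23.3 124.7] 76.7 z [0.1873 0.1908 0.1954]
scene guide 364 [489.5  68.9] [25.  87.6] 74.5 z [0.2158 0.2197 0.2217]
scene grip 331 [516.9  61.3] [40.5 24. ] 80.4 z [0.2703 0.2772 0.2838]
```

Request:
{"fn": "play_rows", "kwargs": {"deltas": [{"tx": 0,"ty": 4,"tz": 0,"rx": 0,"ry": 0,"rz": 0.8,"claw": 10},{"tx": 0,"ty": 4.5,"tz": 5,"rx": 0,"ry": 0,"rz": 0,"claw": 10},{"tx": 0,"ty": 0,"tz": 10,"rx": 0,"ry": 0,"rz": 0,"claw": 10},{"tx": 0,"ty": 0,"tz": 10,"rx": 0,"ry": 0,"rz": 0,"claw": 10},{"tx": 0,"ty": 0,"tz": 10,"rx": 0,"ry": 0,"rz": 0,"claw": 10}]}}

```text
clock: 15.28
eef_pos: [0.521, 0.0672, 0.2222]
orientation: [-0.0, 0.133, 0.991, -0.0]
contact_force: [0.6, -0.7, -4.4]
gripper_width: 0.0133
gripper_force: 44.0
```

Request:
{"fn": "play_rows", "kwargs": {"deltas": [{"tx": 0,"ty": 0,"tz": 8,"rx": 0,"ry": 0,"rz": 0,"claw": 10},{"tx": 0,"ty": 0,"tz": 7,"rx": 0,"ry": 0,"rz": 0,"claw": 10},{"tx": 0,"ty": 0,"tz": 5,"rx": 0,"ry": 0,"rz": 0,"claw": 10},{"tx": 0,"ty": 0,"tz": 0,"rx": 0,"ry": 0,"rz": 0,"claw": 10},{"tx": 0,"ty": 0,"tz": 0,"rx": 0,"ry": 0,"rz": 0,"claw": 10}]}}

```text
clock: 15.9
eef_pos: [0.5214, 0.0673, 0.2036]
orientation: [0.0, 0.133, 0.991, 0.0]
contact_force: [1.3, 0.2, -3.3]
gripper_width: 0.0135
gripper_force: 44.0
```

```bash
python3 ck.py w7; python3 - <<'E'
from h import *
z=np.load('w7_wrist.npz')['I'][:,:,::-1]; s=np.load('w7_side.npz')['I'][270:430,200:380,::-1]
cv2.imwrite('pics/c7.png',np.hstack([cv2.resize(z,(400,300)),cv2.resize(s,(400,300))]))
E
```

```text
[0.5214 0.0673 0.2036] yaw 164.7 z [ 5.e-04  1.e-04 -1.e+00] 15.9
to go (tool mm) [ 0.3  0.4 -0. ]
wrist seatlip 3113 [505.7  72. ] [ 50.3 119.2] 76.0 z [0.099  0.1007 0.1085]
wrist beamtop 1391 [473.9  79.9] [23.  26.8] 75.9 z [0.1352 0.1366 0.138 ]
wrist guide 5652 [486.2  77.4] [25.6 82.6] 74.5 z [0.1612 0.1654 0.1674]
wrist grip 5147 [517.3  70.1] [31.1 32.3] 22.4 z [0.2164 0.2232 0.2275]
side seatlip 1280 [520.3  69.3] [ 52.6 153. ] 75.8 z [0.0982 0.1008 0.1081]
side beamtop 741 [519.5  69.7] [ 25.1 123.3] 74.8 z [0.1327 0.1355 0.1406]
side guide 474 [493.9  76.6] [26.7 82.9] 74.6 z [0.1613 0.1647 0.1668]
side grip 296 [514.4  73.4] [42.8 16.4] 54.4 z [0.2154 0.2223 0.2292]
scene seatlip 901 [519.8  70.2] [ 49.7 153.5] 75.8 z [0.0979 0.1006 0.1077]
scene beamtop 388 [519.3  72.9] [ 21.8 124.3] 77.2 z [0.1326 0.1361 0.1401]
scene guide 378 [493.2  77.9] [25.  87.8] 74.1 z [0.1613 0.165  0.1673]
scene grip 311 [519.2  70.9] [40.7 26.7] 87.4 z [0.2159 0.2227 0.2293]
```

View pics/c7.png

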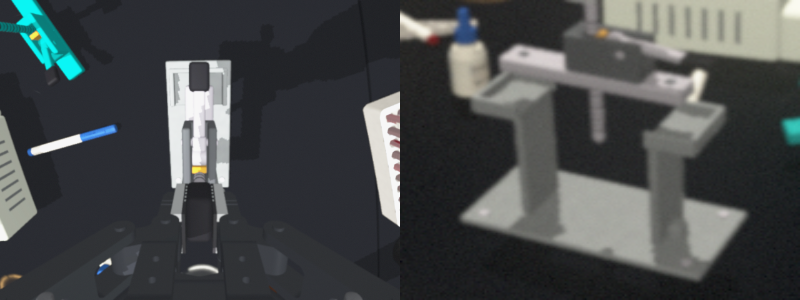

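The beam lies parallel above both seats, with the probe hanging between the posts at (598,120). I'm lowering it the last 25 mm.

Request:
{"fn": "play_rows", "kwargs": {"deltas": [{"tx": 0,"ty": 0,"tz": 6,"rx": 0,"ry": 0,"rz": 0,"claw": 10},{"tx": 0,"ty": 0,"tz": 7,"rx": 0,"ry": 0,"rz": 0,"claw": 10},{"tx": 0,"ty": 0,"tz": 6,"rx": 0,"ry": 0,"rz": 0,"claw": 10},{"tx": 0,"ty": 0,"tz": 3,"rx": 0,"ry": 0,"rz": 0,"claw": 10},{"tx": 0,"ty": 0,"tz": 1,"rx": 0,"ry": 0,"rz": 0,"claw": 10}]}}

```text
clock: 16.68
eef_pos: [0.5211, 0.0672, 0.18]
orientation: [-0.0, 0.133, 0.991, -0.0]
contact_force: [-0.4, -0.2, -4.5]
gripper_width: 0.0133
gripper_force: 44.0
```

Request:
{"fn": "play_rows", "kwargs": {"deltas": [{"tx": 0,"ty": 0,"tz": 0.6,"rx": 0,"ry": 0,"rz": 0,"claw": 10},{"tx": 0,"ty": 0,"tz": 0.4,"rx": 0,"ry": 0,"rz": 0,"claw": 10}]}}

```text
clock: 16.92
eef_pos: [0.5213, 0.0673, 0.1795]
orientation: [0.0, 0.133, 0.991, 0.0]
contact_force: [0.1, -0.5, -4.6]
gripper_width: 0.0129
gripper_force: 44.0
```

Request:
{"fn": "play_rows", "kwargs": {"deltas": [{"tx": 0,"ty": 0,"tz": 0.5,"rx": 0,"ry": 0,"rz": 0,"claw": 10},{"tx": 0,"ty": 0,"tz": 0,"rx": 0,"ry": 0,"rz": 0,"claw": 10}]}}

```text
clock: 17.18
eef_pos: [0.5213, 0.0673, 0.1789]
orientation: [0.0, 0.133, 0.991, 0.0]
contact_force: [-0.2, 0.3, -3.5]
gripper_width: 0.0134
gripper_force: 44.1
```

Request:
{"fn": "play_rows", "kwargs": {"deltas": [{"tx": 0,"ty": 0,"tz": 0.5,"rx": 0,"ry": 0,"rz": 0,"claw": 10},{"tx": 0,"ty": 0,"tz": 0,"rx": 0,"ry": 0,"rz": 0,"claw": 10}]}}

```text
clock: 17.42
eef_pos: [0.5212, 0.0673, 0.1788]
orientation: [0.0, 0.133, 0.991, 0.0]
contact_force: [-1.8, -0.0, 1.0]
gripper_width: 0.013
gripper_force: 44.7
```

Request:
{"fn": "play_rows", "kwargs": {"deltas": [{"tx": 0,"ty": 0,"tz": 0,"rx": 0,"ry": 0,"rz": 0,"claw": 45},{"tx": 0,"ty": 0,"tz": 0,"rx": 0,"ry": 0,"rz": 0,"claw": 45},{"tx": 0,"ty": 0,"tz": 0,"rx": 0,"ry": 0,"rz": 0,"claw": 45},{"tx": 0,"ty": 0,"tz": -20,"rx": 0,"ry": 0,"rz": 0,"claw": 45},{"tx": 0,"ty": 0,"tz": -40,"rx": 0,"ry": 0,"rz": 0,"claw": 45}]}}

```text
clock: 18.05
eef_pos: [0.5203, 0.0671, 0.2374]
orientation: [-0.002, 0.133, 0.991, -0.0]
contact_force: [0.3, 0.3, 0.9]
gripper_width: 0.045
gripper_force: 0.0
```

Request:
{"fn": "play_rows", "kwargs": {"deltas": [{"tx": 0,"ty": 0,"tz": -60,"rx": 0,"ry": 0,"rz": 0,"claw": 45},{"tx": 0,"ty": 0,"tz": 0,"rx": 0,"ry": 0,"rz": 0,"claw": 45},{"tx": 0,"ty": 0,"tz": 0,"rx": 0,"ry": 0,"rz": 0,"claw": 45}]}}

```text
clock: 18.42
eef_pos: [0.5214, 0.0673, 0.2982]
orientation: [0.0, 0.133, 0.991, 0.0]
contact_force: [0.0, 0.1, -0.7]
gripper_width: 0.0449
gripper_force: 0.0
```

```bash
sed -i 's/^    b=.*/    b=.1/; s/(.grip.,b+.09,b+.105)/("grip",b+.09,b+.105),("pad",b+.03,b+.0455)/' ck.py; python3 ck.py w8; python3 - <<'E'
from h import *
z=np.load('w8_wrist.npz')['I'][:,:,::-1]; s=np.load('w8_side.npz')['I'][270:430,200:380,::-1]
cv2.imwrite('pics/c8.png',np.hstack([cv2.resize(z,(400,300)),cv2.resize(s,(400,300))]))
z=np.load('w8_wrist.npz');P=cloud(z,z['D'].astype(float))
m=(z['D']>0)&(P[...,2]>.18)&(P[...,2]<.21)&(np.hypot(P[...,0]-.52,P[...,1]-.068)<.03);print('griptop',np.percentile(P[m][:,2],[50,90,98]))
E
```

```text
[0.5214 0.0673 0.2982] yaw 164.7 z [ 4.e-04  1.e-04 -1.e+00] 18.425
to go (tool mm) [ 0.3  0.4 -0. ]
wrist seatlip 3636 [521.4  67.7] [ 50.1 150.9] 75.8 z [0.0989 0.1009 0.11  ]
wrist beamtop 2179 [521.2  67.7] [ 49.9 150.6] 75.7 z [0.1072 0.1103 0.1128]
wrist guide 2136 [490.7  76.1] [25.  91.3] 74.0 z [0.1363 0.1405 0.1426]
wrist grip 1066 [520.4  68.1] [14.5 25.6] 74.5 z [0.1947 0.1984 0.1997]
wrist pad 2672 [489.7  76.2] [25.1 93.5] 74.7 z [0.1344 0.1389 0.1425]
side seatlip 1556 [520.3  69. ] [ 53.4 153.4] 75.4 z [0.0988 0.1055 0.1105]
side beamtop 892 [520.4  70. ] [ 48.6 151.6] 76.3 z [0.1074 0.1106 0.1152]
side guide 488 [494.7  76.1] [28.2 83.7] 73.9 z [0.1364 0.1398 0.1419]
side grip 191 [519.3  70.3] [15.7 25.5] 77.2 z [0.1906 0.196  0.1985]
side pad 818 [489.3  77.9] [28.3 95.1] 73.5 z [0.1312 0.1373 0.1416]
scene seatlip 979 [519.7  70.7] [ 49.9 153.1] 76.1 z [0.0982 0.1048 0.1106]
scene beamtop 490 [520.2  69.8] [ 49.2 151.9] 75.5 z [0.1072 0.1106 0.115 ]
scene guide 373 [492.1  78. ] [24.8 88.1] 75.1 z [0.1362 0.1401 0.1424]
scene grip 138 [519.   70.6] [14.4 25.8] 74.1 z [0.1905 0.197  0.1991]
scene pad 573 [488.7  79.3] [25.8 95.4] 75.2 z [0.1318 0.1378 0.142 ]
griptop [0.19823053 0.19940618 0.19993589]
```

View pics/c8.png

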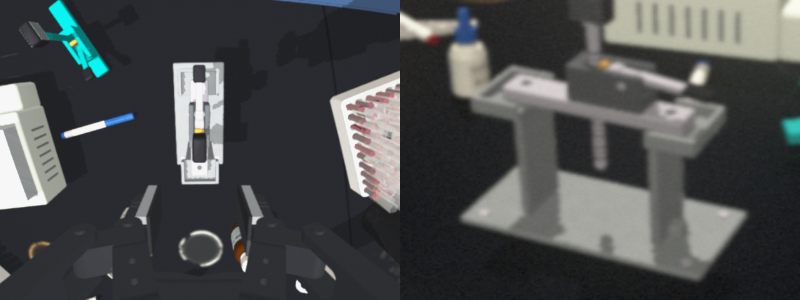

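The beam sits level inside the lips on both seats. The lever is flat, the probe hangs between the posts at (600,145), and the grip top is still at 0.198, so the setting held. Handing in.

```bash
python3 -c "
from plant import *
print(hand_in())"
```

```text
the job is handed in; nothing more can be done
None
```

The probe was set on the disc and locked, and the gauge is standing level in its rest with the depth setting unchanged as far as the cameras can measure; the job is handed in, at about 18.6 s on the robot's clock.

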